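Square a blank into the fixture corner and hold it down

ROBOT

A 7-joint arm with a two-finger parallel gripper is mounted at the origin on the work surface. World frame = base frame: x ahead of the robot, y to its left, z up, the work surface at z = 0. Lengths are in m, angles in rad, forces in N, time in s.
With the tool pointing down it reaches from about 0.35 to 0.9 m from the base axis. Payload 8.1 kg.
Tool frame: the origin (TCP) lies on the centre line of the jaws, within the pads' length; the fingertips stand 14 mm ahead of it and the grasp point (between the pads) lies 5 mm behind it; y points along the fingers, z is the direction in which the jaws open and shut, and the axes are right-handed (so a half turn about y gives the same grasp; the last joint's range is limited). The gripper opens to 92 mm and grips with 3 to 60 N. Pads are 19 mm wide; open, the fingers measure 130 mm over their backs; the gripper's body (75 mm by 190 mm) begins 47 mm behind the grasp point.
Start: joints at [-1.226, 0.434, 0.025, 1.573, -0.012, 1.134, -0.075], TCP at [0.271, 0.563, 0.241] pointing down, gripper open.
Joint ranges: [-2.62, 2.62], [-0.44, 2.09], [-1.27, 1.32], [0.08, 2.57], [-1.32, 4.46], [0.12, 2], [-2.74, 2.74]. Speed limits (rad/s): [2.22, 2.22, 3.01, 3.01, 3.14, 3.14, 3.14].

INTERFACE

Orientations are given as [roll, pitch, yaw] about the fixed x, y, z axes, in that order (R = Rz(yaw) Ry(pitch) Rx(roll)).
In Python, from cell import bot, eyes, job_done gives the robot as it stands.
- The arm moves only by the tool move_arm, never from a script. Its argument "commands" is a list that holds one entry, the list of rows, each a list of 4 numbers: the shift along the world's x, y, z in cm, then the turn about the world's z in rad. In form: [[[tx, ty, tz, spin], ...]]. A call has 1 to 12 rows; each row shifts and turns the pose as measured when the row begins; what a row does not reach is not made up. A row lasts 1/12 s, in which the tool goes at most 41.7 mm and 7.16 degrees, less where a joint would pass 70% of its speed; a pose out of reach is approached as far as the arm can. A call with a gripper value outside its range is refused whole. "claw" is the closure, from -1 (fully open) to 1 (shut), so that 0 is half open, set as the call begins (left out, the last holds). The fingers move at their own pace and stop on an object; "squeeze" is the grip in N (left out, the last holds). Time passes only in rows, so rows that do not move let the fingers close. It gives the time, the measured TCP pose, the force and the opening at its end, in the units of the state.
- bot.read_state(): the state, without advancing time (a new reading comes with each control period).
- eyes.read_camera(name): name is "scene" or "top" or "wrist"; returns the picture (400x640x3 uint8, blue, green, red); there is no depth.
- eyes.get_calibration(name): a dict with "K" (3x3 intrinsics, pixels), "pose" (4x4, takes a point from camera to world coordinates); the wrist camera has in their place "tool_from_camera" (4x4, takes a point from camera to tool coordinates, whose origin is the TCP and whose axes are the tool frame's). Camera axes: x right, y up, looking along -z (the intrinsics and any distortion apply to the point x, -y, -z); pixel columns grow to the right and rows downward; lengths in m; the calibration is good to about 2 mm. A picture is of the moment at which its call begins: read the wrist's pose just before it. get_calibration takes no time and is no camera call.
- job_done(): hands the job in, once; it reports no verdict.
Trained networks look in the newest picture that a camera, given by its name, has taken for a name from the list of things; names that differ only in an ending like _2 or _b are one class to them, and where a whole thing is asked for, a point or a joint stands for the part that bears it (a point fixed in the world has none). Each returns a list of dicts, best first, with "score" (0 to 1); they miss things now and then, are a little off and sometimes report something else, mostly with a low value. They report only what shows in the picture. A call takes as long as a camera call. They do not tell look-alikes from the thing itself.
- eyes.search_frame(name, camera): "box" ([left, top, right, bottom] as shares, 0 to 1, of the picture: columns of its width, rows of its height, round what is visible of it).
The state is a dict: "t": time; "q": joint angles; "dq": joint speeds; "effort": joint torques, N m; "position": TCP position; "tcp_rot": TCP orientation; "wrist_force": force on the tool from outside, world axes, zero at the start; "wrist_torque": the same for the moment, N m; "gripper_width": finger opening in m.
Only numpy, scipy, OpenCV 4.12 (cv2) and the standard library are available. Lean on these libraries where they do the work, as an engineer would, in place of code of your own. Each camera call takes 0.05 s, during which the arm holds its last target.

TASK

Take the pusher block out of its tray and, with it in the gripper, nudge the aluminium plate along the fixture until it touches both fences, square in the corner; never touch the plate with the gripper itself. Then stand the pusher back in its tray, let go of it, and after that fold the hold-down arm over so that its foot rests on the plate. Leave the plate flat in its corner and the other things on the bench where they are.

Things in the scene. Friction and masses are not known exactly. Their poses are not given: they have to be found in the camera images.
- fixture: Squaring fixture fixed to the bench: dark steel base 250 (x) x 230 (y) mm, 15 mm thick, carrying two steel fences in an L, each 16 mm thick and 20 mm above the base's top. Origin: centre of the underside; +x points away from the robot (yaw up to 0.25 rad). Far fence: inner face x = +85 mm, y from -76 to +100. Side fence: inner face y = -60 mm, x from -75 to +101. Both faces look to the plate.
- corner (a point): Inner corner where the faces of the two fences meet, level with the base's top (fixture x = +85, y = -60 mm, 15 mm above the bench); axes as the fixture's. The plate fully home has its centre 55 mm from it along -x and 45 mm along +y (fixture x = +30, y = -15 mm).
- plate_mid (a point): Loose flat aluminium plate, 110 (x) x 90 (y) x 12 mm thick, 0.22 to 0.45 kg, lying on the fixture's base. Point at its centre, half-way up; axes along its edges. It starts with its centre 25 to 45 mm short of its home place in both directions and turned up to 0.3 rad; its 110 mm edge belongs along the side fence.
- pusher_mid (a point): Loose pusher block, 0.2 kg, upright in the tray: a white plastic blade 90 (x) x 36 (y) x 26 mm high and, on its middle, an upright wooden handle 40 (x) x 24 (y) mm rising 60 mm above the blade. Point at its centre, 43 mm above its underside; z up. Grip the handle across its 24 mm, about 20 mm above this point; the blade's two 90 mm faces push.
- tray: Shallow grey open tray fixed to the bench, outside 180 (x) x 140 (y) x 18 mm high, walls and floor 5 mm thick; on the left or on the right of the fixture. Origin: centre of the underside; inside is 170 x 130 mm.
- clamp (a joint): Hinge of the hold-down arm, rad. 0 to 0.2 at the start: open, leaning 0.15 to 0.35 rad back from upright, away from the plate. 0.35: upright. 1.92: level, its rubber-tipped foot on a plate that is home. Light and damped: pushed well past upright (over 0.9) it sinks by its own weight within about 2 s until the foot rests on what is below; it needs under 2 N at the knob.
- clamp_knob (a point): Centre of the black ball knob, 28 mm across, at the end of the hold-down arm, 108 mm from the hinge; the steel arm is 14 mm wide. The foot is 75 mm from the hinge.
- clamp_hinge (a point): Hinge axis of the hold-down, behind the side fence at fixture x = +30, y = -90 mm, 55 mm above the bench, between two cheeks that rise 63 mm above the bench. The axis runs along the fixture's x; the arm folds towards the fixture's +y, over the side fence.
- collet_block_mid (a point): Bystander: loose wooden block 140 x 90 mm with eight brass collets, 54 mm high, on the other side of the fixture from the tray. Point at its centre. Leave it alone.
- bar_end_center (a point): Bystander: loose standing brass bar end, 44 mm across, 65 mm high. Point at its centre. Leave it alone.
- indicator_mid (a point): Bystander: loose dial indicator on a stand with round base, 64 mm across, 172 mm high. Point on the column, 90 mm above its foot. Leave it alone.
There are look-alikes about, which are no part of the job. Of the things shaped like the part that bears plate_mid, the aluminium one is meant. Leave any red look-alike of the part that bears pusher_mid alone.

How it is judged:
On the way, in this order (a step that is already met when the one before it is completed fails the run):
1. the pusher is gripped and lifted out of the tray (height (world z) of pusher_mid above 0.075 m and contact force between the fingers and pusher above 1 N), for 0.1 s.
2. the plate is nudged square into the corner, against both fences, the pusher still in the gripper (x of plate_mid in the frame of fixture between 0.027 and 0.033 m and y of plate_mid in the frame of fixture between -0.018 and -0.012 m and angle between the x axis of plate_mid and the x axis of fixture, either way round below 0.03 rad and z of plate_mid in the frame of fixture below 0.025 m and contact force between the fingers and pusher above 1 N), for 0.2 s.
3. the pusher stands in its tray again, released (x of pusher_mid in the frame of tray between -0.07 and 0.07 m and y of pusher_mid in the frame of tray between -0.05 and 0.05 m and height (world z) of pusher_mid below 0.054 m and angle between pusher_mid's own z axis and vertical below 0.1 rad and contact force between the fingers and pusher below 0.1 N), for 0.2 s.
4. the hold-down arm is folded over, its foot resting on the plate (contact force between clamp and plate above 0.4 N and value of joint clamp above 1.8 rad), for 0.2 s.
At the end, for the whole second after the job is handed in: The plate lies flat in the corner, its centre within 3 mm of the fully home place in each direction and its edges within 0.03 rad of the fences; the pusher stands upright (within 0.1 rad) on the floor of its tray, released; the hold-down's foot rests on the plate (over 0.4 N); all is at rest (all of step 4 and x of plate_mid in the frame of fixture between 0.027 and 0.033 m and y of plate_mid in the frame of fixture between -0.018 and -0.012 m and angle between the x axis of plate_mid and the x axis of fixture, either way round below 0.03 rad and z of plate_mid in the frame of fixture below 0.025 m and x of pusher_mid in the frame of tray between -0.07 and 0.07 m and y of pusher_mid in the frame of tray between -0.05 and 0.05 m and height (world z) of pusher_mid below 0.054 m and angle between pusher_mid's own z axis and vertical below 0.1 rad and linear speed of each of plate, pusher below 0.01 m/s); the robot touches nothing.
It fails at once if the gripper or arm touches the plate (contact force between any of the fingers, the arm and plate above 0.5 N).
It fails at once if the plate is tipped or lifted off the fixture (angle between plate_mid's own z axis and vertical above 0.2 rad or height (world z) of plate_mid above 0.05 m).
It fails at once if a bystander is moved by more than 20 mm (distance of any of collet_block_mid, bar_end_center, indicator_mid from where it was at the start of the episode above 0.02 m).
It also fails if it takes over 72 s, if anything falls off the work surface, if the arm or the gripper's body presses on something with over 40 N, if the wrist force passes 120 N, or if a joint passes its speed limit or range.

## Working session

There is one attempt and no reset: what is moved stays moved. The work goes in short steps, Python scripts to look and compute and a tool call to move; the robot and the scene stay as the last step left them, time stands still between calls to the robot, and variables do not carry over. Pictures are saved under pics/ and viewed, and the job is handed in when it is done.

Besides the shell and the picture viewer there is one more tool, called after "Emit:" by a JSON object that holds its "api" and its "payload". move_arm: Moves the arm, as the interface text tells. Its arguments: {"type":"object","properties":{"commands":{"type":"array","items":{"type":"array","items":{"type":"array","items":{"type":"number"}}}},"claw":{"type":"number"},"squeeze":{"type":"number"}},"required":["commands"]}

```bash
ls; mkdir -p pics; python3 - <<'E'
from cell import bot, eyes
import cv2
print(bot.read_state())
for n in ("scene","top","wrist"):
    im=eyes.read_camera(n); cv2.imwrite(f"pics/{n}0.png",im)
    c=eyes.get_calibration(n); print(n,c)
E
```

```text
pics
{'t': 0.0, 'q': array([-1.22561331,  0.43524348,  0.02496539,  1.57412708, -0.01158416,
        1.13398819, -0.07506482]), 'dq': array([-1.12801202e-04, -2.17768851e-04, -1.73061912e-03, -1.26632406e-03,
       -8.00337108e-04,  2.87616808e-04,  2.20481120e-05]), 'effort': array([-3.44820037e-04, -6.67861247e+01,  9.84820314e-01, -3.14458144e+01,
       -6.05315901e-02,  4.32279613e-02,  1.39234121e-04]), 'position': array([0.27043873, 0.56290163, 0.23992054]), 'tcp_rot': array([-1.57240998e+00, -1.58262908e-04, -4.47804252e-01]), 'wrist_force': array([-0.5416469 , -0.6663482 ,  0.52005985]), 'wrist_torque': array([-0.05808575, -0.01659032, -0.01651625]), 'gripper_width': 0.09177474192374972}
scene {'K': array([[375.78403574,   0.        , 317.19959247],
       [  0.        , 375.78403574, 201.00744037],
       [  0.        ,   0.        ,   1.        ]]), 'pose': array([[-0.65139858, -0.56915928,  0.50173459,  1.00793059],
       [ 0.75862329, -0.499952  ,  0.41777829,  0.28109975],
       [ 0.01306082,  0.65276773,  0.75744551,  0.81389995],
       [ 0.        ,  0.        ,  
[... 275 characters left out ...]
979866,  0.01979215,  0.00330441, -0.07282654],
       [ 0.00709412,  0.19459906,  0.98085722,  1.33713922],
       [ 0.        ,  0.        ,  0.        ,  1.        ]])}
wrist {'K': array([[279.98997015,   0.        , 319.05373541],
       [  0.        , 279.98997015, 196.14514687],
       [  0.        ,   0.        ,   1.        ]]), 'tool_from_camera': array([[ 1.18972056e-04, -9.68215836e-01, -2.50116135e-01,
        -6.73271949e-02],
       [-7.30179614e-04,  2.50115986e-01, -9.68215606e-01,
        -1.44926264e-01],
       [ 9.99999726e-01,  2.97820305e-04, -6.77214653e-04,
         8.95671258e-04],
       [ 0.00000000e+00,  0.00000000e+00,  0.00000000e+00,
         1.00000000e+00]])}
```

View pics/top0.png

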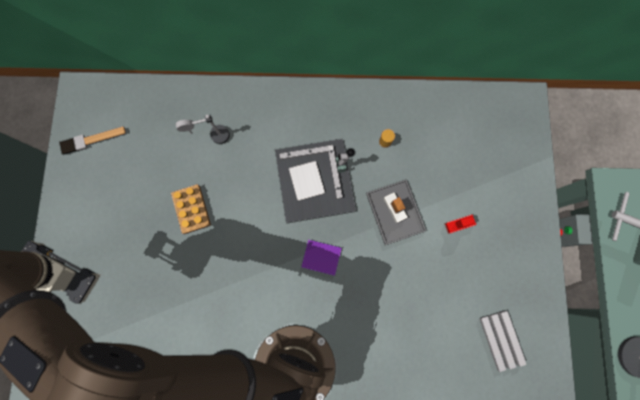

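View pics/scene0.png

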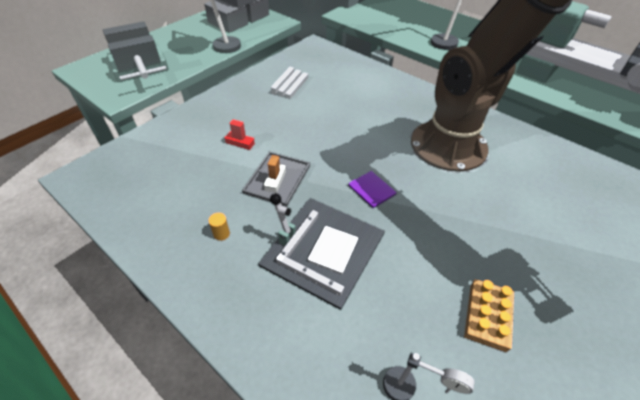

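View pics/wrist0.png

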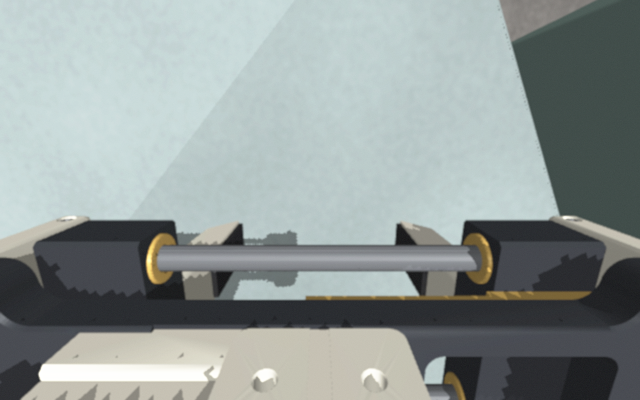

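```bash
cat > h.py <<'E'
from cell import bot, eyes
import cv2, numpy as np
def ray(n,uv,z):
    c=eyes.get_calibration(n);K=c["K"];P=c["pose"]
    d=np.linalg.inv(K)@np.array([uv[0],uv[1],1.]); d=P[:3,:3]@np.array([d[0],-d[1],-d[2]])
    o=P[:3,3]; return o+d*(z-o[2])/d[2]
def proj(n,X):
    c=eyes.get_calibration(n);K=c["K"];P=c["pose"]
    p=P[:3,:3].T@(np.asarray(X,float)-P[:3,3]); p=K@np.array([p[0],-p[1],-p[2]]); return p[:2]/p[2]
def crop(im,x0,y0,x1,y1,s,name):
    c=cv2.resize(im[y0:y1,x0:x1],None,fx=s,fy=s,interpolation=cv2.INTER_CUBIC); cv2.imwrite("pics/"+name,c)
E
python3 - <<'E'
from h import *
im=cv2.imread("pics/top0.png"); crop(im,265,125,435,250,4.7,"c1.png")
im=cv2.imread("pics/scene0.png"); crop(im,200,145,390,310,3.6,"c2.png")
for n in ["fixture","plate_mid","pusher_mid","tray","clamp","clamp_knob","collet_block_mid","bar_end_center","indicator_mid"]:
  for cam in ("top","scene"):
    r=eyes.search_frame(n,cam); print(n,cam,[(round(d["score"],2),[round(float(v)*s) for v,s in zip(d["box"],(640,400,640,400))]) for d in r[:3]])
E
```

```text
fixture top [(0.58, [277, 138, 358, 225])]
fixture scene [(0.75, [259, 194, 385, 311])]
plate_mid top [(0.88, [302, 241, 341, 276]), (0.59, [290, 163, 323, 203])]
plate_mid scene [(0.67, [308, 227, 360, 274]), (0.63, [244, 153, 312, 204])]
pusher_mid top [(0.78, [445, 217, 474, 231]), (0.74, [388, 196, 409, 222])]
pusher_mid scene [(0.75, [265, 155, 285, 189]), (0.56, [224, 121, 256, 151])]
tray top [(0.82, [367, 183, 424, 246])]
tray scene [(0.55, [244, 151, 312, 208])]
clamp top [(0.56, [336, 149, 355, 169])]
clamp scene [(0.82, [272, 196, 295, 233])]
clamp_knob top [(0.7, [338, 147, 351, 167])]
clamp_knob scene [(0.79, [270, 191, 291, 232]), (0.15, [210, 214, 231, 240])]
collet_block_mid top [(0.89, [172, 185, 213, 232])]
collet_block_mid scene [(0.93, [468, 283, 513, 355]), (0.74, [385, 355, 477, 400])]
bar_end_center top [(0.72, [382, 128, 397, 148])]
bar_end_center scene [(0.85, [209, 213, 231, 240]), (0.69, [256, 195, 385, 311])]
indicator_mid top [(0.92, [174, 115, 227, 146])]
indicator_mid scene [(0.75, [386, 357, 477, 400]), (0.63, [266, 158, 285, 190])]
```

View pics/c1.png

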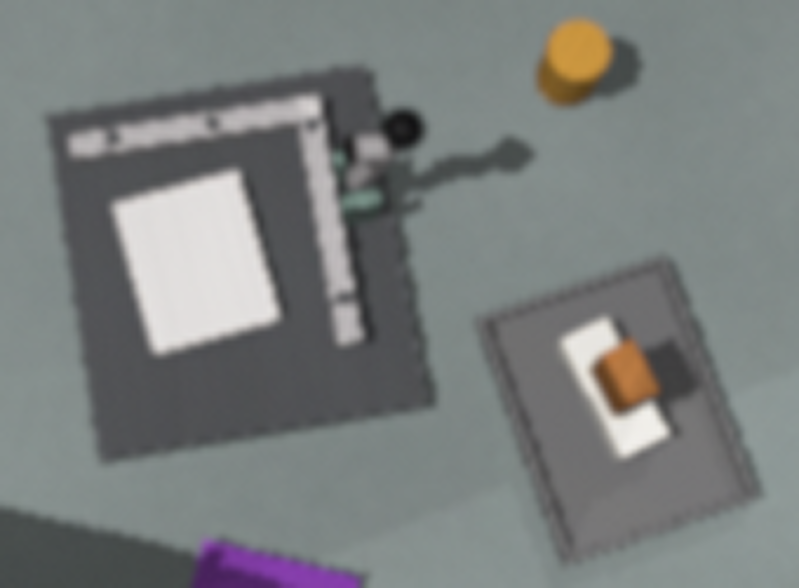

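View pics/c2.png

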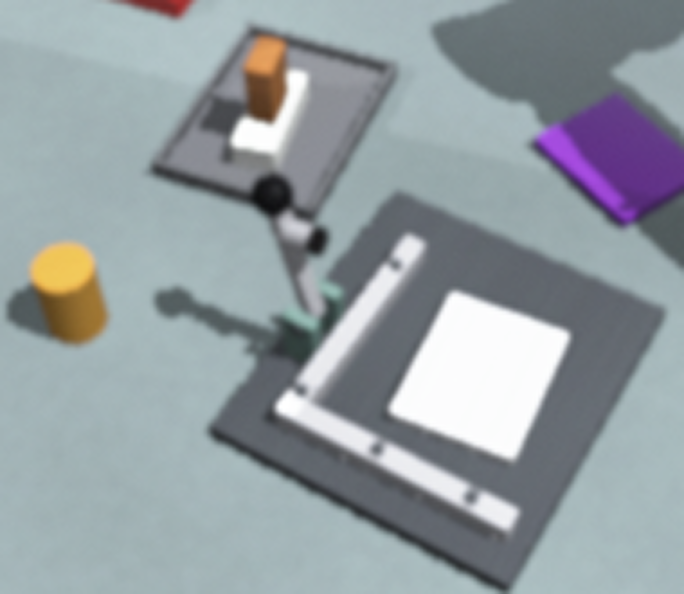

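```bash
cat > fit.py <<'E'
from h import *
from scipy.optimize import least_squares
T=lambda p:(p[0]/4.7+265,p[1]/4.7+125); S=lambda p:(p[0]/3.6+200,p[1]/3.6+145)
obj={
"fixture":[("top",(125,115,15),(48,117)),("top",(125,-115,15),(370,68)),("top",(-125,-115,15),(435,405)),("top",(-125,115,15),(103,460)),
 ("scene",(-125,-115,15),(398,192)),("scene",(-125,115,15),(665,313)),("scene",(125,-115,15),(212,430)),("scene",(125,115,15),(510,583)),
 ("top",(101,100,35),(66,135)),("top",(85,100,35),(72,157)),("top",(101,-76,35),(322,95)),("top",(-75,-60,35),(338,346)),("top",(-75,-76,35),(365,340)),
 ("scene",(85,100,35),(520,512)),("scene",(-75,-60,35),(425,243)),("scene",(-75,-76,35),(407,234)),("scene",(101,-76,35),(277,410))],
"plate":[("top",(55,45,27),(113,203)),("top",(55,-45,27),(240,168)),("top",(-55,-45,27),(280,320)),("top",(-55,45,27),(155,355)),
 ("scene",(-55,-45,27),(453,290)),("scene",(-55,45,27),(570,335)),("scene",(55,45,27),(517,460)),("scene",(55,-45,27),(388,410))],
"tray":[("top",(90,70,18),(478,320)),("top",(90,-70,18),(668,258)),("top",(-90,-70,18),(762,495)),("top",(-90,70,18),(565,563)),
 ("scene",(-90,-70,18),(250,27)),("scene",(-90,70,18),(397,68)),("scene",(90,-70,18),(153,168))],
"pusher":[("top",(45,18,31),(560,342)),("top",(45,-18,31),(607,318)),("top",(-45,-18,31),(670,435)),("top",(-45,18,31),(622,460)),
 ("scene",(45,18,31),(268,152)),("scene",(45,-18,31),(233,130)),("scene",(-45,18,31),(307,80))]}
def w(p,X): 
    c,s=np.cos(p[2]),np.sin(p[2]); X=np.array(X)/1000; return np.array([p[0]+c*X[0]-s*X[1],p[1]+s*X[0]+c*X[1],X[2]])
if __name__=="__main__":
  for k,L in obj.items():
    for cams in (("top","scene"),("top",),("scene",)):
      M=[(c,X,(T if c=="top" else S)(uv)) for c,X,uv in L if c in cams]
      f=lambda p:np.concatenate([proj(c,w(p,X))-uv for c,X,uv in M])
      r=least_squares(f,[0.5,0,0],loss="soft_l1"); print(k,cams,r.x.round(4),"rms px",np.sqrt(np.mean(f(r.x)**2)).round(2))
  # knob
  for cam,uv in (("top",T((403,130))),("scene",S((272,194)))):
    for z in (.15,.16,.17): print("knob",cam,z,ray(cam,uv,z).round(4))
E
python3 fit.py
```

```text
fixture ('top', 'scene') [ 0.5817 -0.0481  0.1898] rms px 0.76
fixture ('top',) [ 0.5806 -0.0501  0.187 ] rms px 0.5
fixture ('scene',) [ 0.5834 -0.0463  0.1902] rms px 0.59
plate ('top', 'scene') [ 0.5764 -0.0213  0.2923] rms px 0.49
plate ('top',) [ 0.5758 -0.0227  0.289 ] rms px 0.25
plate ('scene',) [ 0.577  -0.0202  0.2946] rms px 0.45
tray ('top', 'scene') [ 0.4821 -0.312   0.348 ] rms px 1.07Traceback (most recent call last):
  File "fit.py", line 22, in <module>
    r=least_squares(f,[0.5,0,0],loss="soft_l1"); print(k,cams,r.x.round(4),"rms px",np.sqrt(np.mean(f(r.x)**2)).round(2))
    return func(*args, **kwargs)
    result = trf(vector_fun.fun, vector_fun.jac, x0, f0, J0, lb, ub, ftol, xtol,
                 gtol, max_nfev, x_scale, loss_function, tr_solver,
                 tr_options.copy(), verbose, callback=callback_wrapped)
    return trf_no_bounds(
        fun, jac, x0, f0, J0, ftol, xtol, gtol, max_nfev, x_scale,
        loss_function, tr_solver, tr_options, verbose, callback=callback)
    J = jac(x)
    self._update_jac()
    ~~~~~~~~~~~~~~~~^^
    self.J = self.jac
[... 553 characters left out ...]
                          ^^^
    df = [f_eval - f0 for f_eval in f_evals]
                                    ^^^^^^^
    f = np.atleast_1d(self.fun(x, *self.args, **self.kwargs))
                      ~~~~~~~~^^^^^^^^^^^^^^^^^^^^^^^^^^^^^^
    return np.atleast_1d(self.fun(x))
                         ~~~~~~~~^^^
    return self.f(x, *self.args, **self.kwargs)
           ~~~~~~^^^^^^^^^^^^^^^^^^^^^^^^^^^^^^
  File "fit.py", line 21, in <lambda>
    f=lambda p:np.concatenate([proj(c,w(p,X))-uv for c,X,uv in M])
                               ~~~~^^^^^^^^^^
  File "h.py", line 8, in proj
    c=eyes.get_calibration(n);K=c["K"];P=c["pose"]
ValueError: time passes only in moves, steps and waits
```

```bash
python3 - <<'E'
import pickle
from cell import eyes
pickle.dump({n:eyes.get_calibration(n) for n in("scene","top","wrist")},open("cal.pkl","wb"))
E
sed -i 's/^import cv2, numpy as np/import cv2, numpy as np, pickle\nCAL=pickle.load(open("\.\/cal.pkl","rb"))/; s/eyes.get_calibration(n)/CAL[n]/' h.py; python3 fit.py
```

```text
fixture ('top', 'scene') [ 0.5817 -0.0481  0.1898] rms px 0.76
fixture ('top',) [ 0.5806 -0.0501  0.187 ] rms px 0.5
fixture ('scene',) [ 0.5834 -0.0463  0.1902] rms px 0.59
plate ('top', 'scene') [ 0.5764 -0.0213  0.2923] rms px 0.49
plate ('top',) [ 0.5758 -0.0227  0.289 ] rms px 0.25
plate ('scene',) [ 0.577  -0.0202  0.2946] rms px 0.45
tray ('top', 'scene') [ 0.4821 -0.312   0.348 ] rms px 1.07
tray ('top',) [ 0.4808 -0.3138  0.3434] rms px 0.54
tray ('scene',) [ 0.4875 -0.3057  0.3495] rms px 0.35
pusher ('top', 'scene') [ 0.4926 -0.3096  0.4577] rms px 1.13
pusher ('top',) [ 0.4917 -0.3092  0.4785] rms px 0.13
pusher ('scene',) [ 0.4944 -0.3096  0.3978] rms px 1.51
knob top 0.15 [ 0.6351 -0.1558  0.15  ]
knob top 0.16 [ 0.6321 -0.1551  0.16  ]
knob top 0.17 [ 0.629  -0.1544  0.17  ]
knob scene 0.15 [ 0.6275 -0.1625  0.15  ]
knob scene 0.16 [ 0.6332 -0.1559  0.16  ]
knob scene 0.17 [ 0.639  -0.1492  0.17  ]
```

Emit:
{"api": "move_arm", "payload": {"commands": [[[0.9, -3.6, 0, -0.12], [0.9, -3.6, 0, -0.12], [0.9, -3.6, 0, -0.12], [0.9, -3.6, 0, -0.12], [0.9, -3.6, 0, -0.12], [0.9, -3.6, 0, -0.12], [0.9, -3.6, 0, -0.12], [0.9, -3.6, 0, -0.12], [0.9, -3.6, 0, -0.12], [0.9, -3.6, 0, -0.12], [0.9, -3.6, 0, -0.12], [0.9, -3.6, 0, -0.12]]], "claw": -1}}

```text
t: 2.05
position: [0.375, 0.121, 0.2404]
tcp_rot: [-1.567, 0.01, -1.932]
wrist_force: [0.9, 0.1, -0.7]
gripper_width: 0.0925
```

Emit:
{"api": "move_arm", "payload": {"commands": [[[1.0, -3.6, -0.2, -0.07], [1.0, -3.6, -0.2, -0.07], [1.0, -3.6, -0.2, -0.07], [1.0, -3.6, -0.2, -0.07], [1.0, -3.6, -0.2, -0.07], [1.0, -3.6, -0.2, -0.07], [1.0, -3.6, -0.2, -0.07], [1.0, -3.6, -0.2, -0.07], [1.0, -3.6, -0.2, -0.07], [1.0, -3.6, -0.2, -0.07], [0.8, -3.0, -0.2, -0.03], [0, 0, 0, 0]]]}}

```text
t: 3.05
position: [0.486, -0.2967, 0.2218]
tcp_rot: [-1.556, 0.022, -2.709]
wrist_force: [-0.3, 0.4, 0.1]
gripper_width: 0.0917
```

```bash
python3 - <<'E'
from h import *
s=bot.read_state(); print(s["t"],s["position"],s["tcp_rot"])
im=eyes.read_camera("wrist"); cv2.imwrite("pics/w1.png",im)
E
```

```text
3.05 [ 0.48595697 -0.29671324  0.22176912] [-1.55605467  0.02214459 -2.70910869]
```

View pics/w1.png

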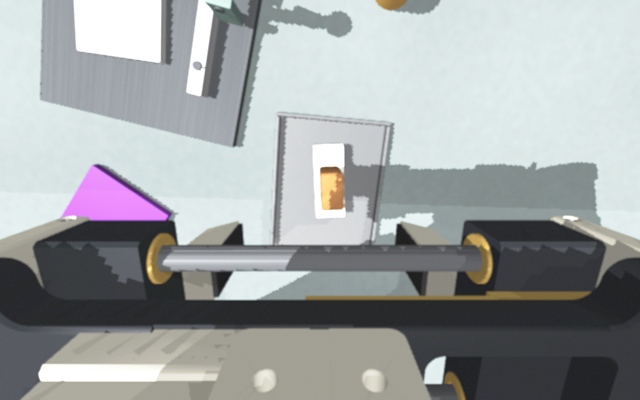

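```bash
cat >> h.py <<'E'
from scipy.spatial.transform import Rotation as Rn
def wpose(s):
    M=np.eye(4); M[:3,:3]=Rn.from_euler("xyz",s["tcp_rot"]).as_matrix(); M[:3,3]=s["position"]; return M@CAL["wrist"]["tool_from_camera"]
def setw(s): CAL["wrist"]["pose"]=wpose(s)
E
python3 - <<'E'
from h import *
im=cv2.imread("pics/w1.png"); crop(im,265,100,405,250,4,"c3.png")
E
```

```text
(no output)
```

View pics/c3.png

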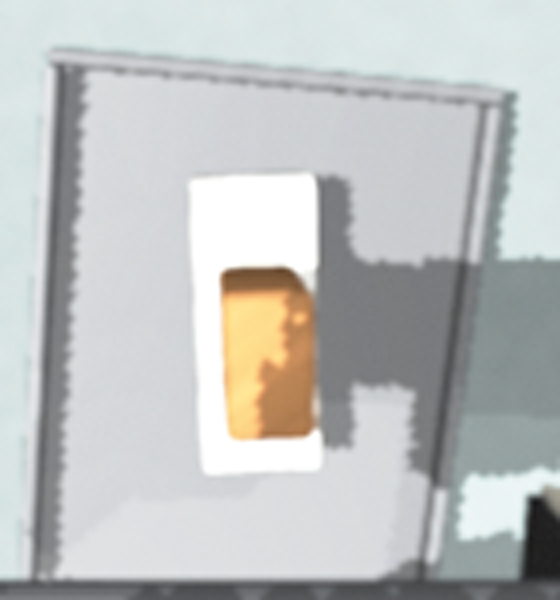

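```bash
python3 - <<'E'
from h import *
from fit import w,obj,T,S,least_squares
s={"position":np.array([0.48595697,-0.29671324,0.22176912]),"tcp_rot":[-1.55605467,0.02214459,-2.70910869]}; setw(s)
W=lambda p:(p[0]/4+265,p[1]/4+100)
L=[((45,18,31),(190,178)),((45,-18,31),(318,174)),((-45,-18,31),(321,472)),((-45,18,31),(203,473))]
H=[((-20,12,91),(228,438)),((-20,-12,91),(314,438)),((20,12,91),(222,290)),((20,-12,91),(314,290))]
TR=[((90,70,18),(50,52)),((90,-70,18),(515,92))]
for nm,l in (("blade",L),("handle",H)):
  f=lambda p:np.concatenate([proj("wrist",w(p,X))-W(u) for X,u in l])
  r=least_squares(f,[.5,-.3,.4]); print(nm,r.x.round(4),np.sqrt(np.mean(r.fun**2)),r.fun.round(1))
for X,u in TR: print("tray corner",ray("wrist",W(u),.018).round(4), "from fit", w([.4821,-.312,.348],X).round(4))
E
```

```text
blade [ 0.4953 -0.3109  0.4647] 0.7859752825026437 [ 0.9  0.8 -0.7  0.7 -0.6 -1.3  0.4 -0.5]
handle [ 0.4965 -0.3101  0.4543] 0.7946661584196372 [-1.   1.1  0.7  0.5 -0.4 -0.5  0.7 -1. ]
tray corner [ 0.5435 -0.2199  0.018 ] from fit [ 0.5428 -0.2155  0.018 ]
tray corner [ 0.5919 -0.3524  0.018 ] from fit [ 0.5906 -0.3471  0.018 ]
```

Emit:
{"api": "move_arm", "payload": {"commands": [[[0.9, -1.4, -2, 0.03], [0, 0, -3, 0], [0, 0, -3, 0], [0, 0, -3, 0], [0, 0, -2, 0], [0, 0, 0, 0]]]}}

```text
t: 3.6
position: [0.4969, -0.3042, 0.0885]
tcp_rot: [-1.557, 0.027, -2.669]
wrist_force: [0.4, 1.4, -0.6]
gripper_width: 0.0917
```

Emit:
{"api": "move_arm", "payload": {"commands": [[[-0.1, -0.6, -1.5, -0.01], [0, 0, -1.0, 0], [0, 0, 0, 0]]]}}

```text
t: 3.85
position: [0.497, -0.3069, 0.0643]
tcp_rot: [-1.559, 0.029, -2.674]
wrist_force: [-0.4, 0.4, 0.4]
gripper_width: 0.0916
```

Emit:
{"api": "move_arm", "payload": {"commands": [[[0, 0, 0, 0], [0, 0, 0, 0], [0, 0, 0, 0], [0, 0, 0, 0], [0, 0, 0, 0], [0, 0, 0, 0], [0, 0, 0, 0], [0, 0, 0, 0], [0, 0, 0, 0], [0, 0, 0, 0]]], "claw": 1, "squeeze": 45}}

```text
t: 4.68
position: [0.5004, -0.3063, 0.0702]
tcp_rot: [-1.555, 0.035, -2.671]
wrist_force: [-0.0, -0.6, -0.2]
gripper_width: 0.0294
```

Emit:
{"api": "move_arm", "payload": {"commands": [[[-0.1, -0.1, -0.2, 0], [-0.05, 0, -0.15, 0], [-0.04, 0, -0.1, 0], [-0.04, 0, -0.1, 0]]]}}

```text
t: 5.02
position: [0.4997, -0.3067, 0.0688]
tcp_rot: [-1.556, 0.041, -2.67]
wrist_force: [-1.7, 2.3, 11.7]
gripper_width: 0.0242
```

Emit:
{"api": "move_arm", "payload": {"commands": [[[0, 0, 1.5, 0], [0, 0, 2.5, 0], [0, 0, 3, 0], [-0.5, 1, 2.5, 0], [-1.2, 3, 0, -0.03], [-1.2, 3, 0, -0.03], [-1, 3.2, 0, -0.03], [-1, 3.2, 0, -0.03], [0, 3.4, 0, -0.03], [0, 3, 0, -0.03]]]}}

```text
t: 5.85
position: [0.4427, -0.1105, 0.1653]
tcp_rot: [-1.556, 0.037, -2.872]
wrist_force: [1.6, 0.1, -1.5]
gripper_width: 0.0241
```

Emit:
{"api": "move_arm", "payload": {"commands": [[[0.6, 3.2, 0, -0.02], [1.2, 3.2, 0, -0.02], [1.8, 3.2, 0, -0.02], [2.4, 2.8, 0, -0.02], [2.4, 2, 0, 0], [2.2, 1.2, 0, 0], [0.8, 0.6, -0.5, 0], [0, 0, 0, 0]]]}}

```text
t: 6.52
position: [0.5543, 0.0705, 0.1565]
tcp_rot: [-1.564, 0.032, -2.948]
wrist_force: [-0.2, 0.4, -2.3]
gripper_width: 0.0234
```

```bash
python3 - <<'E'
from h import *
s=bot.read_state(); print(s["t"],s["position"],s["tcp_rot"])
im=eyes.read_camera("wrist"); cv2.imwrite("pics/w2.png",im)
im=eyes.read_camera("scene"); crop(im,200,100,440,310,3.3,"s2.png");cv2.imwrite("pics/s2f.png",im)
E
```

```text
6.5167 [0.55430465 0.07052037 0.15654559] [-1.56417468  0.03164227 -2.94791706]
```

View pics/w2.png

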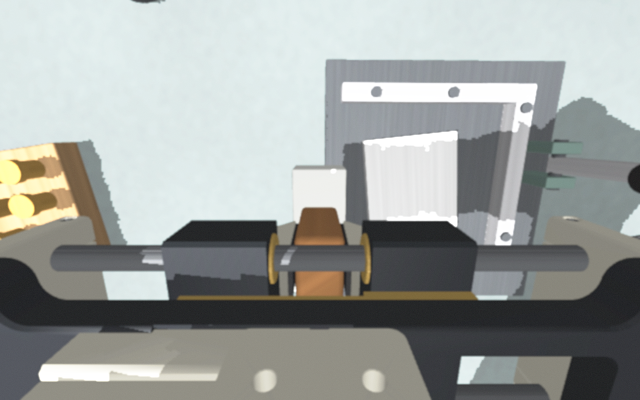

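View pics/s2.png

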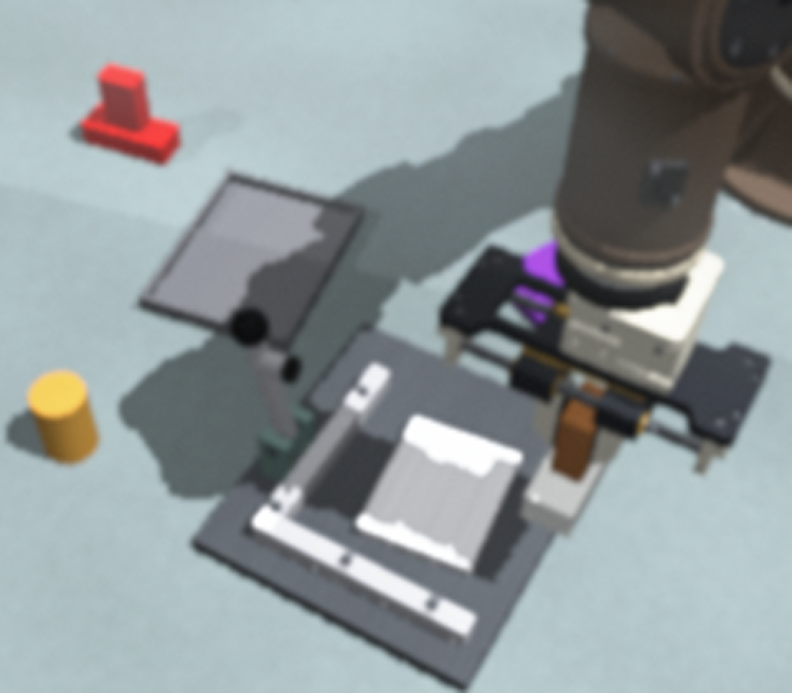

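```bash
python3 - <<'E'
from h import *
im=cv2.imread("pics/w2.png"); crop(im,280,50,580,250,2.66,"c4.png")
E
```

```text
(no output)
```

View pics/c4.png

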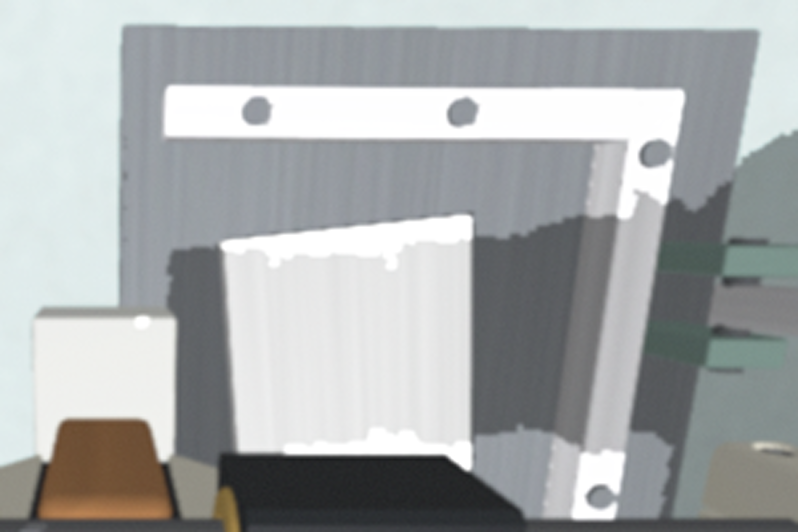

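```bash
cat > fix.py <<'E'
from h import *
from fit import w,least_squares
s={"position":np.array([0.55430465,0.07052037,0.15654559]),"tcp_rot":[-1.56417468,0.03164227,-2.94791706]}; setw(s)
W=lambda p:(p[0]/2.66+280,p[1]/2.66+50)
L=[((101,100,35),(166,86)),((101,-76,35),(684,91)),((85,100,35),(163,137)),((85,-60,35),(629,139)),((125,115,15),(122,27)),((125,-115,15),(758,31))]
f=lambda p:np.concatenate([proj("wrist",w(p,X))-W(u) for X,u in L])
r=least_squares(f,[.58,-.05,.19]); print(r.x.round(4),r.fun.round(1))
F=r.x
def tofix(P,F): c,q=np.cos(F[2]),np.sin(F[2]); d=P[:2]-F[:2]; return np.array([c*d[0]+q*d[1],-q*d[0]+c*d[1]])*1000
zb=s["position"][2]-.0208-.017
for u in ((35,318),(176,316)): print("blade",tofix(ray("wrist",W(u),zb),F).round(1))
for u in ((222,240),(473,214)): print("plate",tofix(ray("wrist",W(u),.027),F).round(1))
print("tcp",tofix(s["position"],F).round(1))
E
python3 fix.py
```

```text
[ 0.5832 -0.0487  0.1881] [ 0.1  0.5 -0.7 -0.   0.8 -0.  -0.3  0.3 -0.3 -0.6  0.4 -0.3]
blade [ 33.  138.6]
blade [ 33.7 103.5]
plate [50.2 77.8]
plate [ 59.9 -13. ]
tcp [ -6.1 122.5]
```

Emit:
{"api": "move_arm", "payload": {"commands": [[[1.0, 0.1, -1.0, 0], [0, 0, -2, 0], [0, 0, -2, 0], [0, 0, -1.5, 0], [0, 0, -0.5, 0], [0, 0, 0, 0]]]}}

```text
t: 7.12
position: [0.5573, 0.0595, 0.0872]
tcp_rot: [-1.564, 0.03, -2.963]
wrist_force: [-0.6, 0.1, -2.3]
gripper_width: 0.0237
```

Emit:
{"api": "move_arm", "payload": {"commands": [[[0.8, -0.3, -0.4, 0.01], [0.4, -0.6, 0, 0], [0.1, -0.6, 0, 0], [0.1, -0.6, 0, 0]]]}}

```text
t: 7.45
position: [0.5726, 0.0364, 0.0855]
tcp_rot: [-1.564, 0.032, -2.953]
wrist_force: [0.2, 1.9, -1.9]
gripper_width: 0.0237
```

Emit:
{"api": "move_arm", "payload": {"commands": [[[0.08, -0.4, -0.15, 0], [0.08, -0.4, -0.1, 0], [0.08, -0.4, 0, 0], [0.08, -0.4, 0, 0], [0.08, -0.4, 0, 0]]]}}

```text
t: 7.87
position: [0.5778, 0.0133, 0.0844]
tcp_rot: [-1.565, 0.034, -2.954]
wrist_force: [-0.1, 1.4, -1.9]
gripper_width: 0.0236
```

```bash
cat > look.py <<'E'
import sys
from h import *
from fix import tofix
F=[0.5832,-0.0487,0.1881]
s=bot.read_state(); print(s["t"],s["position"].round(4),s["tcp_rot"].round(3),"F",s["wrist_force"].round(1),"fixframe",tofix(s["position"],F).round(1),"yaw rel",round(s["tcp_rot"][2]-F[2]+np.pi,3))
for c in sys.argv[2:]:
    im=eyes.read_camera(c)
    cv2.imwrite(f"pics/{sys.argv[1]}{c}_full.png",im)
    if c=="wrist": crop(im,160,40,560,290,2,f"{sys.argv[1]}{c}.png")
    if c=="top": crop(im,255,125,435,250,4.4,f"{sys.argv[1]}{c}.png")
    if c=="scene": crop(im,200,145,390,310,3.6,f"{sys.argv[1]}{c}.png")
E
sed -i 's/^for u in/if __name__=="__main__":\n for u in/; s/^print("tcp/if __name__=="__main__": print("tcp/' fix.py; sed -i 's/^r=least.*/r=least_squares(f,[.58,-.05,.19])/' fix.py
python3 look.py a wrist scene
```

```text
7.8667 [0.5778 0.0133 0.0844] [-1.565  0.034 -2.954] F [-0.1  1.4 -1.9] fixframe [ 6.3 61.9] yaw rel -0.001
```

View pics/awrist.png

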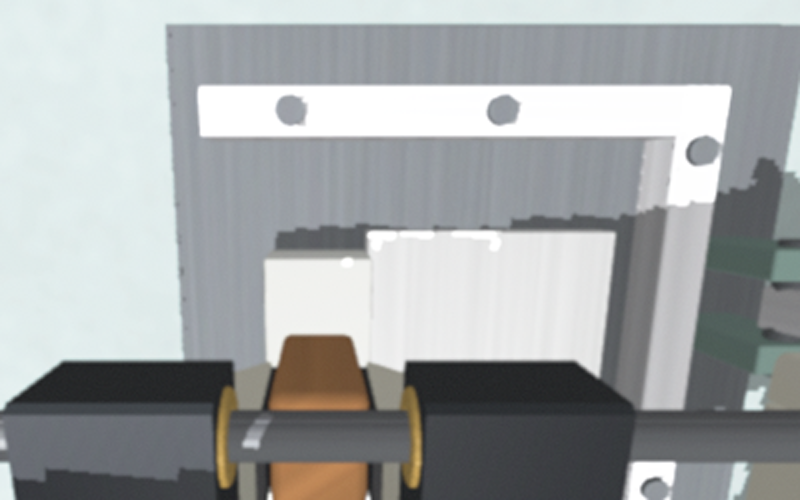

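View pics/ascene.png

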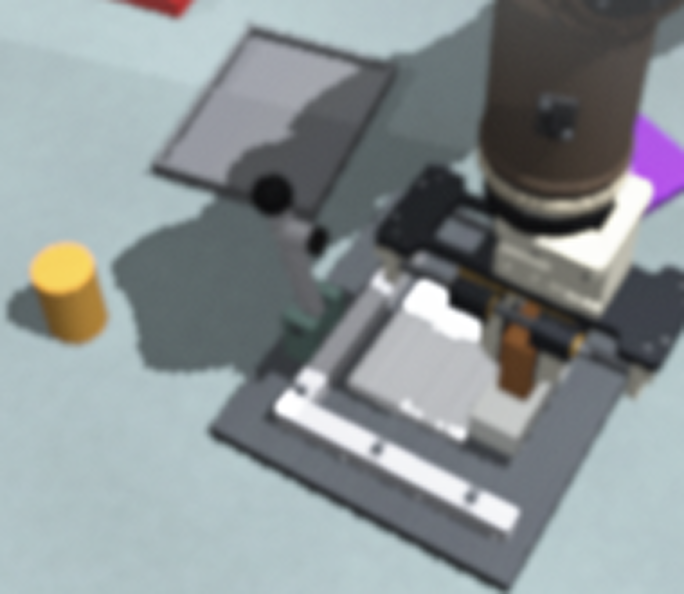

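Emit:
{"api": "move_arm", "payload": {"commands": [[[0.04, -0.3, 0, 0], [0.04, -0.3, 0, 0], [0.04, -0.2, 0, 0], [0.03, -0.15, 0, 0]]]}}

```text
t: 8.3
position: [0.5794, 0.0035, 0.0844]
tcp_rot: [-1.565, 0.034, -2.954]
wrist_force: [-1.4, 1.7, -1.7]
gripper_width: 0.0237
```

```bash
python3 look.py b wrist
```

```text
8.3 [0.5794 0.0035 0.0844] [-1.565  0.034 -2.954] F [-1.4  1.7 -1.7] fixframe [ 6. 52.] yaw rel -0.0
```

View pics/bwrist.png

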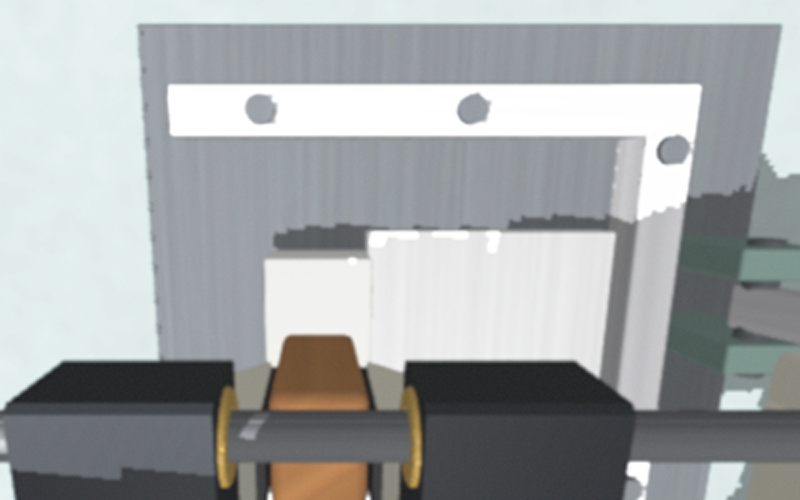

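Emit:
{"api": "move_arm", "payload": {"commands": [[[0.03, -0.15, 0, 0], [0.03, -0.15, 0, 0], [0.02, -0.1, 0, 0]]]}}

```text
t: 8.6
position: [0.58, 0.0006, 0.0843]
tcp_rot: [-1.568, 0.034, -2.953]
wrist_force: [-2.0, 6.6, 2.0]
gripper_width: 0.0241
```

Emit:
{"api": "move_arm", "payload": {"commands": [[[0.02, -0.1, 0, 0], [0.02, -0.1, 0, 0]]]}}

```text
t: 8.77
position: [0.58, 0.0005, 0.0842]
tcp_rot: [-1.57, 0.033, -2.952]
wrist_force: [-1.0, 6.1, 0.3]
gripper_width: 0.0241
```

Emit:
{"api": "move_arm", "payload": {"commands": [[[0.04, -0.3, 0, 0], [0.04, -0.3, 0, 0]]]}}

```text
t: 8.93
position: [0.5802, -0.0002, 0.0841]
tcp_rot: [-1.578, 0.032, -2.949]
wrist_force: [-2.5, 11.5, 3.1]
gripper_width: 0.0237
```

```bash
python3 look.py c wrist
```

```text
8.9333 [ 5.802e-01 -2.000e-04  8.410e-02] [-1.578  0.032 -2.949] F [-2.5 11.5  3.1] fixframe [ 6.1 48.2] yaw rel 0.005
```

View pics/cwrist.png

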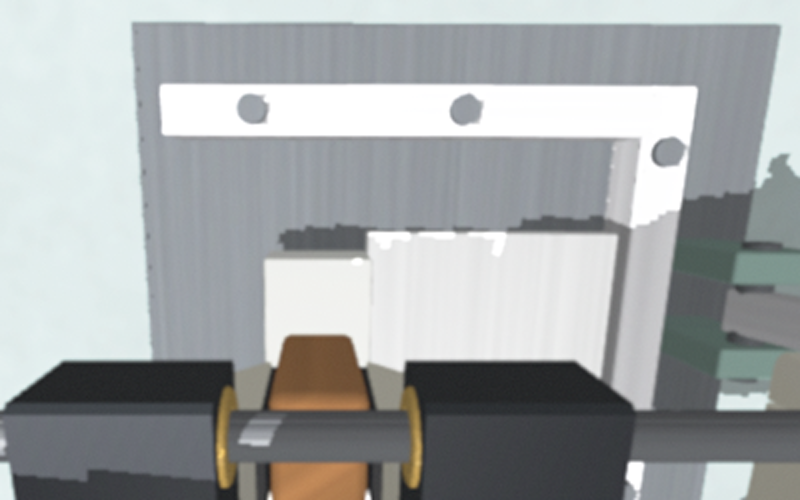

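Emit:
{"api": "move_arm", "payload": {"commands": [[[-0.2, 1.0, 0, 0], [-0.2, 1.0, 0.3, 0], [0, 0, 2.5, 0], [0, 0, 2.5, 0.06], [-0.7, -0.7, 0.5, 0.12], [-0.9, -0.9, 0, 0.12], [-0.9, -0.9, 0, 0.12], [-0.9, -0.9, 0, 0.12], [-0.9, -0.9, 0, 0.12], [-0.9, -0.9, 0, 0.12], [-0.8, -0.8, 0, 0.12], [-0.8, -0.8, 0, 0.12]]]}}

```text
t: 9.98
position: [0.5074, -0.0472, 0.146]
tcp_rot: [-1.561, 0.029, -1.89]
wrist_force: [-1.0, 0.6, -2.4]
gripper_width: 0.0239
```

Emit:
{"api": "move_arm", "payload": {"commands": [[[-0.4, -0.3, 0, 0.12], [-0.3, -0.2, 0, 0.12], [0, 0, 0, 0.12], [0, 0, 0, 0.1], [0, 0, 0, 0]]]}}

```text
t: 10.4
position: [0.4978, -0.0568, 0.147]
tcp_rot: [-1.559, 0.023, -1.407]
wrist_force: [-0.3, -1.0, -2.4]
gripper_width: 0.0235
```

```bash
python3 look.py d wrist scene
```

```text
10.4 [ 0.4978 -0.0568  0.147 ] [-1.559  0.023 -1.407] F [-0.3 -1.  -2.4] fixframe [-85.4   8. ] yaw rel 1.547
```

View pics/dwrist_full.png

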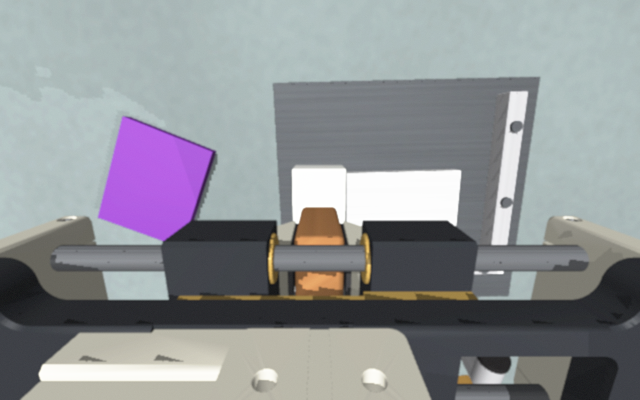

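View pics/dscene.png

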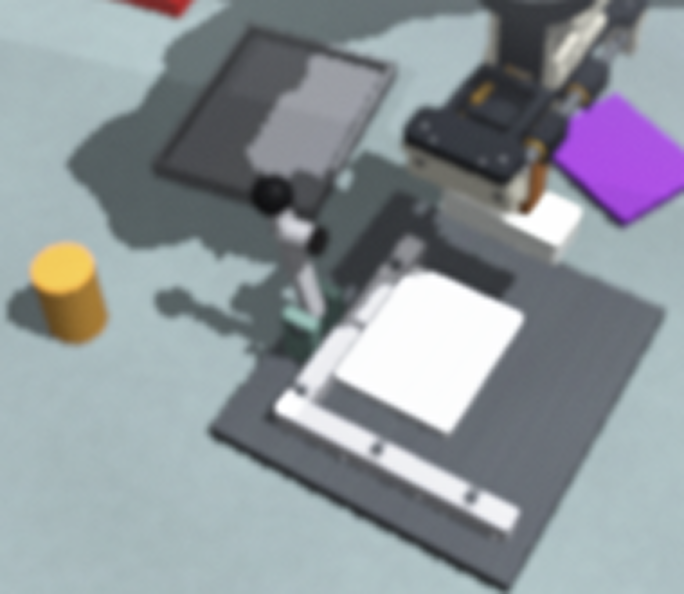

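Emit:
{"api": "move_arm", "payload": {"commands": [[[0, -0.2, -1.0, 0.024], [0, 0, -2, 0], [0, 0, -1.5, 0], [0, 0, 0, 0]]]}}

```text
t: 10.83
position: [0.4996, -0.0584, 0.1018]
tcp_rot: [-1.555, 0.021, -1.404]
wrist_force: [-0.5, 0.0, -1.5]
gripper_width: 0.0239
```

Emit:
{"api": "move_arm", "payload": {"commands": [[[0, -0.2, -1.0, 0.03], [0, 0, -0.8, 0.01], [0, 0, 0, 0]]]}}

```text
t: 11.08
position: [0.5001, -0.0601, 0.0837]
tcp_rot: [-1.556, 0.019, -1.37]
wrist_force: [-0.8, -0.2, -1.4]
gripper_width: 0.0238
```

```bash
python3 look.py e wrist top
```

```text
11.0833 [ 0.5001 -0.0601  0.0837] [-1.556  0.019 -1.37 ] F [-0.8 -0.2 -1.4] fixframe [-83.8   4.3] yaw rel 1.584
```

View pics/ewrist.png

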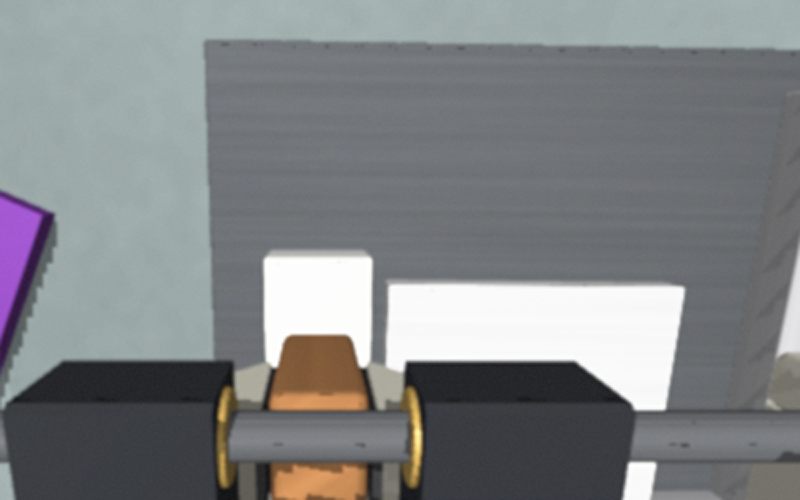

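Emit:
{"api": "move_arm", "payload": {"commands": [[[0.4, 0.08, 0, -0.012], [0.4, 0.08, 0, 0], [0.4, 0.08, 0, 0], [0.4, 0.08, 0, 0], [0.4, 0.08, 0, 0]]]}}

```text
t: 11.6
position: [0.5223, -0.0556, 0.0868]
tcp_rot: [-1.553, 0.02, -1.387]
wrist_force: [-1.2, -0.4, -2.3]
gripper_width: 0.0238
```

```bash
python3 look.py f
```

```text
11.6 [ 0.5223 -0.0556  0.0868] [-1.553  0.02  -1.387] F [-1.2 -0.4 -2.3] fixframe [-61.1   4.6] yaw rel 1.567
```

Emit:
{"api": "move_arm", "payload": {"commands": [[[0.4, 0.07, -0.3, 0], [0.3, 0.05, -0.15, 0], [0.3, 0.05, -0.05, 0], [0.15, 0.03, -0.05, 0]]]}}

```text
t: 11.93
position: [0.5356, -0.0533, 0.081]
tcp_rot: [-1.553, 0.02, -1.386]
wrist_force: [-1.3, -0.8, 0.4]
gripper_width: 0.0239
```

```bash
python3 look.py g wrist
```

```text
11.9333 [ 0.5356 -0.0533  0.081 ] [-1.553  0.02  -1.386] F [-1.3 -0.8  0.4] fixframe [-47.6   4.4] yaw rel 1.567
```

View pics/gwrist.png

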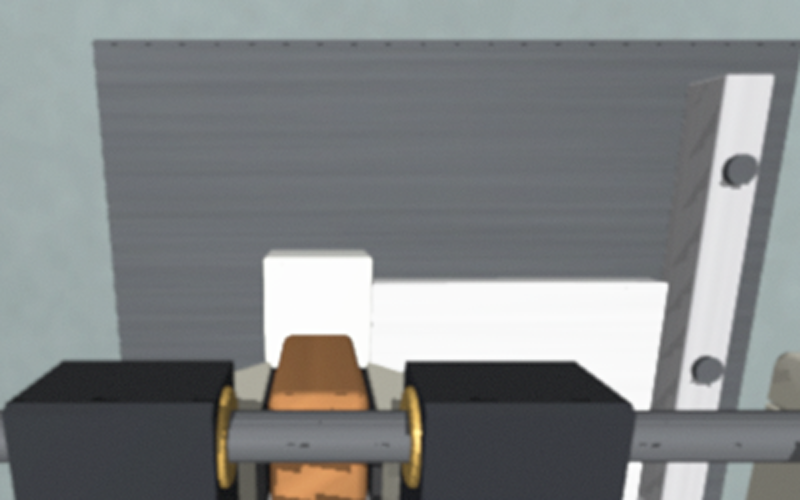

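Pusher face flush on the plate's near edge (crop 372,280–360); about 4 mm remains to the far fence.

Emit:
{"api": "move_arm", "payload": {"commands": [[[0.15, 0.03, 0.1, 0], [0.15, 0.03, 0, 0], [0.15, 0.03, 0, 0]]]}}

```text
t: 12.23
position: [0.54, -0.0524, 0.0816]
tcp_rot: [-1.554, 0.02, -1.387]
wrist_force: [-5.1, -1.2, 0.2]
gripper_width: 0.024
```

Emit:
{"api": "move_arm", "payload": {"commands": [[[0.15, 0.03, 0, 0], [0.15, 0.03, 0, 0], [0.2, 0.03, 0, 0]]]}}

```text
t: 12.48
position: [0.5405, -0.0524, 0.0808]
tcp_rot: [-1.563, 0.021, -1.388]
wrist_force: [-6.5, -1.0, 1.3]
gripper_width: 0.0241
```

Emit:
{"api": "move_arm", "payload": {"commands": [[[0.35, 0.06, 0, 0], [0.35, 0.06, 0, 0], [0, 0, 0, 0]]]}}

```text
t: 12.73
position: [0.5407, -0.0524, 0.0793]
tcp_rot: [-1.577, 0.024, -1.389]
wrist_force: [0.8, 0.2, -1.3]
gripper_width: 0.024
```

```bash
python3 look.py i wrist top scene
```

```text
12.7333 [ 0.5407 -0.0524  0.0793] [-1.577  0.024 -1.389] F [ 0.8  0.2 -1.3] fixframe [-42.4   4.3] yaw rel 1.564
```

View pics/iscene.png

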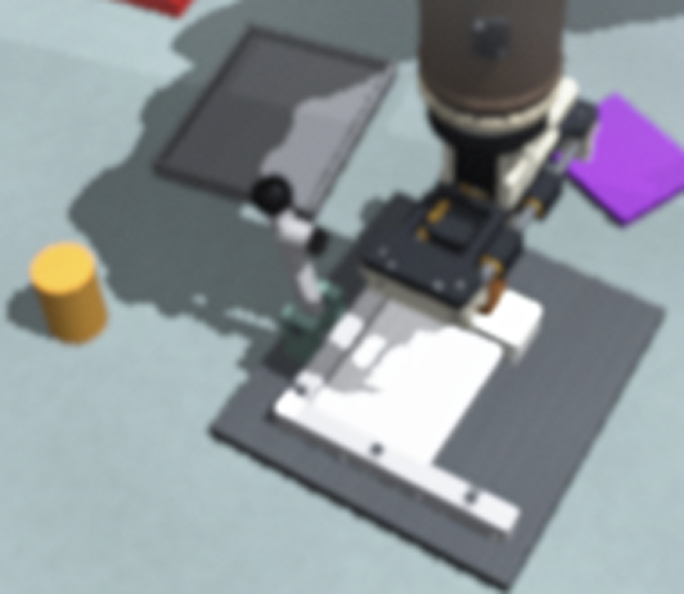

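View pics/itop.png

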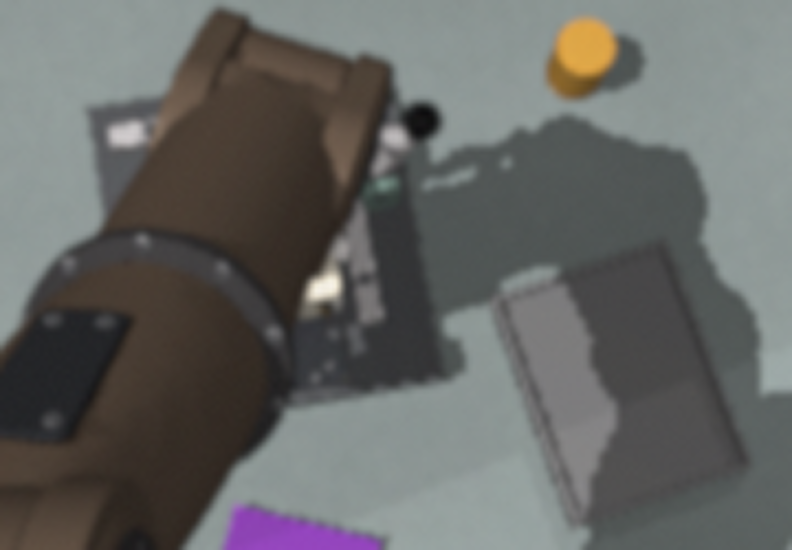

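View pics/iwrist.png

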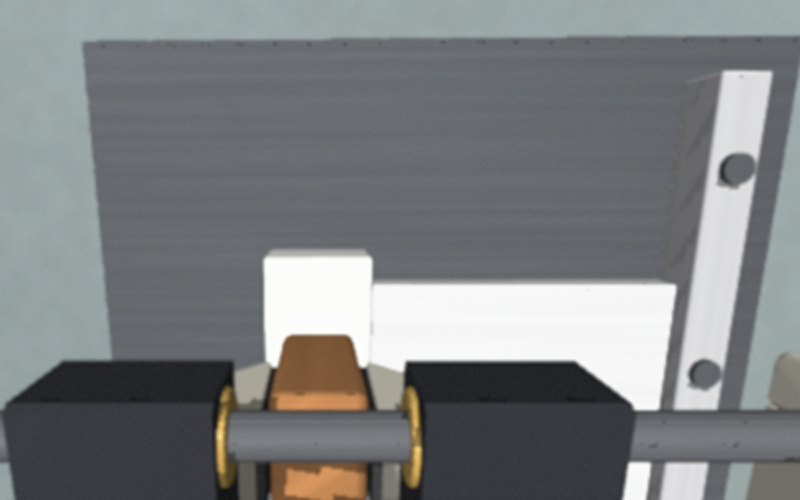

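Emit:
{"api": "move_arm", "payload": {"commands": [[[-0.5, -0.1, 0.2, 0], [-0.9, -0.17, 0.1, 0], [-0.9, -0.17, 0, 0], [-0.3, 0, 1, 0], [-0.5, 0, 2.5, -0.05], [-1.5, -0.5, 2.5, -0.12], [-2, -1, 1, -0.12], [-1, -1, 0, -0.12]]]}}

```text
t: 13.55
position: [0.4629, -0.0807, 0.1579]
tcp_rot: [-1.57, 0.027, -1.807]
wrist_force: [-0.2, 0.2, -1.4]
gripper_width: 0.0236
```

```bash
python3 look.py j wrist top scene
```

```text
13.55 [ 0.4629 -0.0807  0.1579] [-1.57   0.027 -1.807] F [-0.2  0.2 -1.4] fixframe [-124.1   -8.9] yaw rel 1.146
```

View pics/jscene.png

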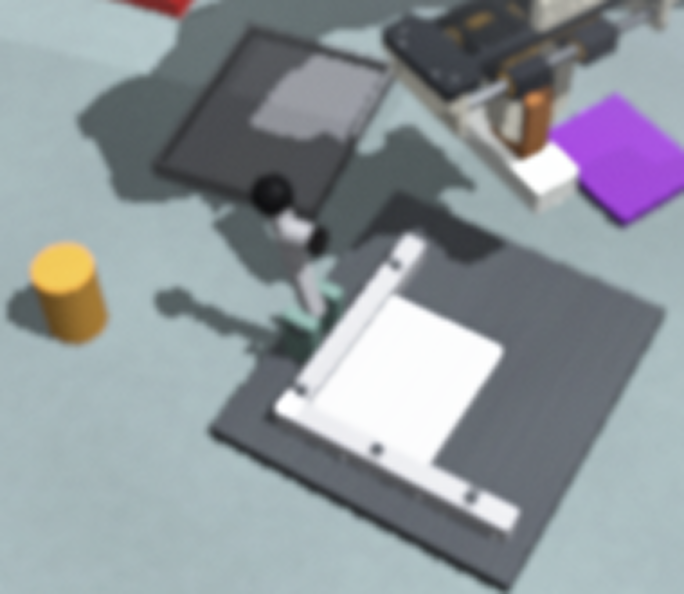

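View pics/jtop.png

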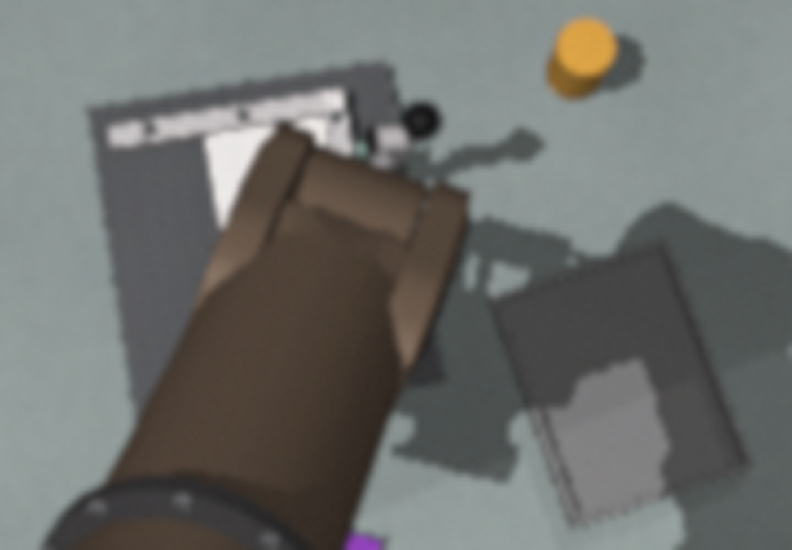

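View pics/jwrist_full.png

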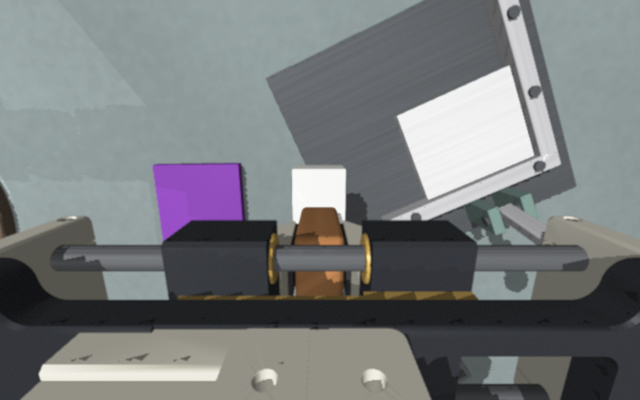

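```bash
python3 - <<'E'
from h import *
from fix import tofix
S=lambda p:(p[0]/3.6+200,p[1]/3.6+145)
Fs=[0.5834,-.0463,.1902]
for u in((503,347),(398,294),(432,463)): print("scene",tofix(ray("scene",S(u),.027),Fs).round(1))
im=cv2.imread("pics/jwrist_full.png"); crop(im,390,0,590,235,2.55,"c5.png")
E
```

```text
scene [-26.8  29.8]
scene [-29.6 -57.5]
scene [78.7 32. ]
```

View pics/c5.png

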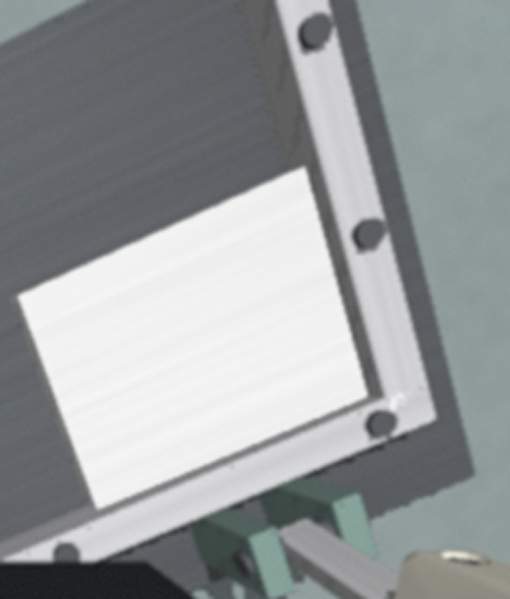

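```bash
python3 - <<'E'
from h import *
from fit import w,least_squares
from fix import tofix
setw({"position":np.array([0.4629,-0.0807,0.1579]),"tcp_rot":[-1.57,0.027,-1.807]})
W=lambda p:(p[0]/2.55+390,p[1]/2.55)
def fit(L):
  f=lambda p:np.concatenate([proj("wrist",w(p,X))-W(u) for X,u in L])
  return least_squares(f,[.58,-.05,.19])
L=[((101,-76,35),(436,418)),((125,-115,15),(475,472)),((85,-60,35),(384,395)),((-125,115,15),((267-390)*2.55,79*2.55))]
r=fit(L);print("fix",r.x.round(4),r.fun.round(1))
p=fit([((55,45,27),(305,167)),((55,-45,27),(368,402)),((-55,-45,27),(97,508)),((-55,45,27),(18,295))])
print("plate",p.x.round(4),p.fun.round(1))
for F in (r.x,[.5832,-.0487,.1881]): print(tofix(p.x,F),p.x[2]-F[2])
E
```

```text
fix [ 0.5853 -0.0477  0.1921] [ 0.4 -0.4  0.4  0.6  0.3  0.4 -1.1 -0.2]
plate [ 0.6172 -0.0571  0.1745] [ 0.5  0.6 -0.6 -1.3 -0.4  0.5  0.5  0. ]
[ 29.56036529 -15.36379804] -0.017544975475962954
[ 31.84878178 -14.61498681] -0.013564578963350865
```

Emit:
{"api": "move_arm", "payload": {"commands": [[[0, -2, 0, -0.08], [0, -2.4, 0, -0.1], [0, -2.4, 0, -0.1], [0, -2.4, 0, -0.1], [0, -2.4, 0, -0.1], [0.4, -2.4, 0, -0.1], [0.6, -2.4, 0, -0.1], [0.7, -2.2, 0, -0.1], [0.7, -1.5, 0, -0.05], [0.5, -0.8, 0, 0], [0, 0, 0, 0]]]}}

```text
t: 14.62
position: [0.5008, -0.2905, 0.1561]
tcp_rot: [-1.568, 0.031, -2.616]
wrist_force: [-0.9, 0.3, -2.8]
gripper_width: 0.0235
```

```bash
python3 look.py k wrist scene
```

```text
14.6167 [ 0.5008 -0.2905  0.1561] [-1.568  0.031 -2.616] F [-0.9  0.3 -2.8] fixframe [-126.2 -222.1] yaw rel 0.337
```

View pics/kwrist_full.png

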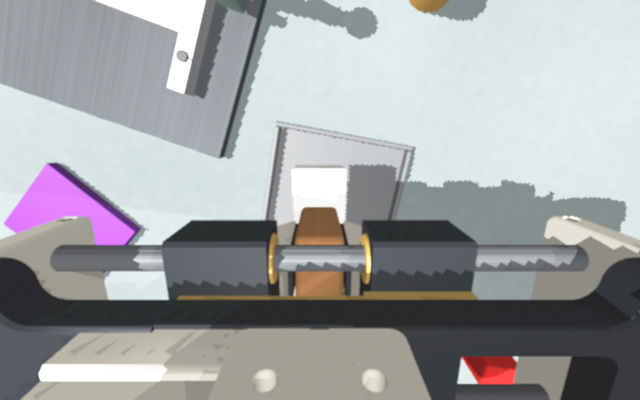

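View pics/kscene.png

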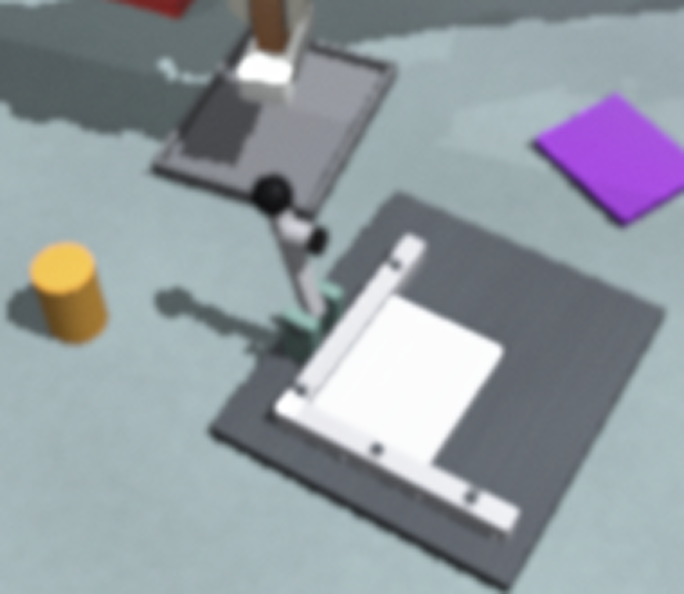

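Emit:
{"api": "move_arm", "payload": {"commands": [[[-0.4, -1.0, 0, -0.08], [-0.4, -0.6, 0, -0.08], [0, 0, -2, 0], [0, 0, -2, 0], [0, 0, -1.5, 0], [0, 0, 0, 0]]]}}

```text
t: 15.22
position: [0.4925, -0.2948, 0.0992]
tcp_rot: [-1.577, 0.036, -2.761]
wrist_force: [-0.8, 0.3, -2.4]
gripper_width: 0.024
```

Emit:
{"api": "move_arm", "payload": {"commands": [[[0, -0.8, -0.5, 0], [0, -0.5, -1.0, 0], [0, 0, -0.8, 0], [0, 0, 0, 0]]]}}

```text
t: 15.55
position: [0.4936, -0.3061, 0.0759]
tcp_rot: [-1.578, 0.038, -2.753]
wrist_force: [-0.7, 0.7, -1.4]
gripper_width: 0.024
```

Emit:
{"api": "move_arm", "payload": {"commands": [[[0, 0, -0.3, 0], [0, 0, -0.2, 0], [0, 0, -0.1, 0]]]}}

```text
t: 15.8
position: [0.4939, -0.3068, 0.0699]
tcp_rot: [-1.577, 0.039, -2.753]
wrist_force: [-0.0, -0.7, -2.2]
gripper_width: 0.0237
```

Emit:
{"api": "move_arm", "payload": {"commands": [[[0, 0, -0.15, 0], [0, 0, -0.1, 0]]]}}

```text
t: 15.97
position: [0.4942, -0.3066, 0.0687]
tcp_rot: [-1.578, 0.04, -2.753]
wrist_force: [-6.4, 4.2, 22.4]
gripper_width: 0.0238
```

Emit:
{"api": "move_arm", "payload": {"commands": [[[0, 0, 0, 0], [0, 0, -0.05, 0], [0, 0, -0.05, 0], [0, 0, -0.05, 0], [0, 0, -0.05, 0]]], "claw": -1}}

```text
t: 16.38
position: [0.4954, -0.3072, 0.0683]
tcp_rot: [-1.575, 0.043, -2.752]
wrist_force: [-0.5, 0.6, -1.0]
gripper_width: 0.0527
```

Emit:
{"api": "move_arm", "payload": {"commands": [[[0, 0, 0, 0], [0, 0, 0, 0], [0, 0, 0, 0], [0, 0, 2, 0], [0, 0, 3, 0], [0, 0, 3.5, 0], [0, 0, 3.5, 0], [0, 0, 2, 0]]]}}

```text
t: 17.05
position: [0.491, -0.3049, 0.2075]
tcp_rot: [-1.584, 0.033, -2.754]
wrist_force: [1.2, 0.0, -0.0]
gripper_width: 0.0917
```

```bash
python3 look.py l wrist scene
```

```text
17.05 [ 0.491  -0.3049  0.2075] [-1.584  0.033 -2.754] F [ 1.2  0.  -0. ] fixframe [-138.5 -234.4] yaw rel 0.199
```

View pics/lwrist_full.png

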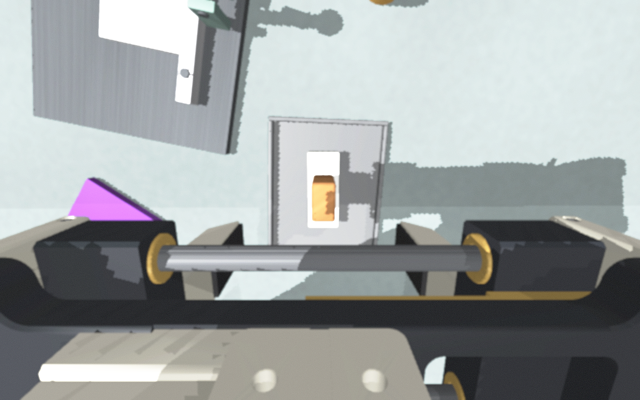

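View pics/lscene.png

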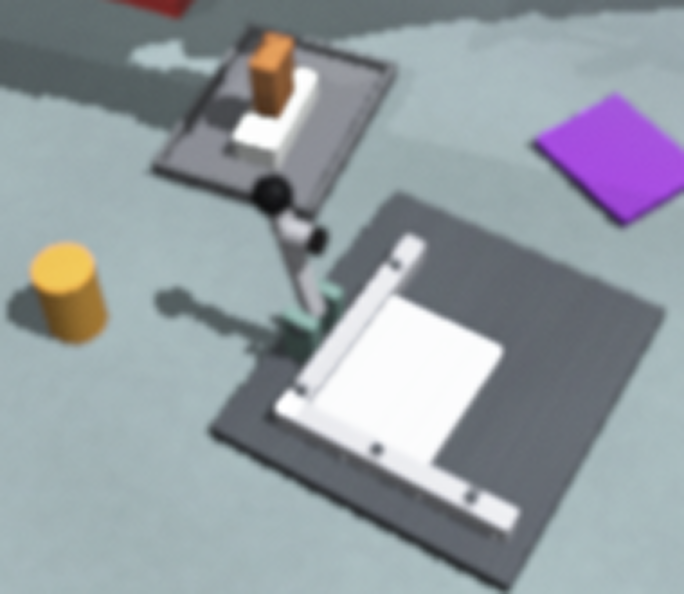

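Emit:
{"api": "move_arm", "payload": {"commands": [[[0.5, 0, 0.2, 0.1], [1.2, 0.6, 0, 0.12], [1.4, 0.8, 0, 0.12], [1.4, 1, 0, 0.12], [1.5, 1, 0, 0.12], [1.5, 1, 0, 0.12], [1.5, 1, 0, 0.12], [1.5, 1, 0, 0.12], [1.5, 1, 0, 0.12], [1.4, 1, 0, 0.12], [1, 0.8, 0, 0.1], [0, 0, 0, 0.05]]], "claw": 1}}

```text
t: 18.15
position: [0.6379, -0.2061, 0.2002]
tcp_rot: [-1.589, 0.042, -1.367]
wrist_force: [0.5, 1.0, -0.1]
gripper_width: 0.0162
```

```bash
python3 look.py m wrist scene top
```

```text
18.15 [ 0.6379 -0.2061  0.2002] [-1.589  0.042 -1.367] F [ 0.5  1.  -0.1] fixframe [  24.4 -164.8] yaw rel 1.586
```

View pics/mwrist_full.png

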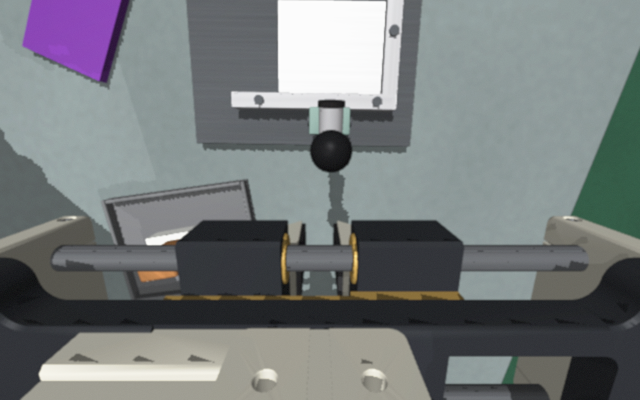

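View pics/mscene_full.png

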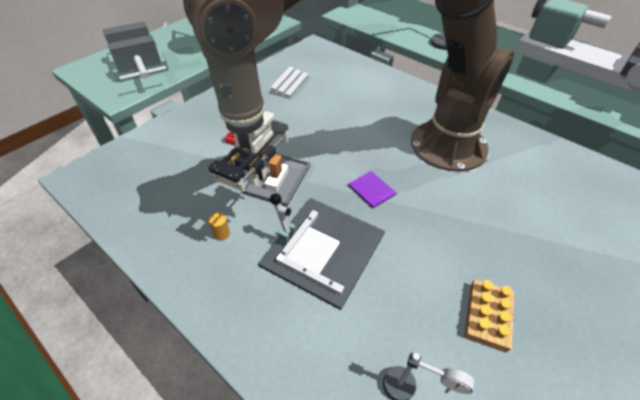

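Emit:
{"api": "move_arm", "payload": {"commands": [[[0.4, 0, -1.5, 0], [0, 0, -1.5, 0], [0, 0, -1.2, 0], [0, 0, 0, 0]]]}}

```text
t: 18.63
position: [0.6379, -0.212, 0.1555]
tcp_rot: [-1.591, 0.039, -1.391]
wrist_force: [-0.2, -0.4, -0.7]
gripper_width: 0.0003
```

Emit:
{"api": "move_arm", "payload": {"commands": [[[0.3, 1.0, 0, 0], [0, 1.2, 0, 0], [-0.2, 1.2, 0, 0], [-0.2, 1.2, -0.1, 0], [-0.2, 1.2, -0.1, 0], [-0.2, 1.2, -0.1, 0], [-0.2, 1.2, -0.1, 0]]]}}

```text
t: 19.22
position: [0.6298, -0.1269, 0.1531]
tcp_rot: [-1.59, 0.035, -1.398]
wrist_force: [-0.5, -3.0, -1.0]
gripper_width: 0.0006
```

```bash
python3 look.py n wrist scene
```

```text
19.2167 [ 0.6298 -0.1269  0.1531] [-1.59   0.035 -1.398] F [-0.5 -3.  -1. ] fixframe [ 31.2 -85.6] yaw rel 1.555
```

View pics/nwrist_full.png

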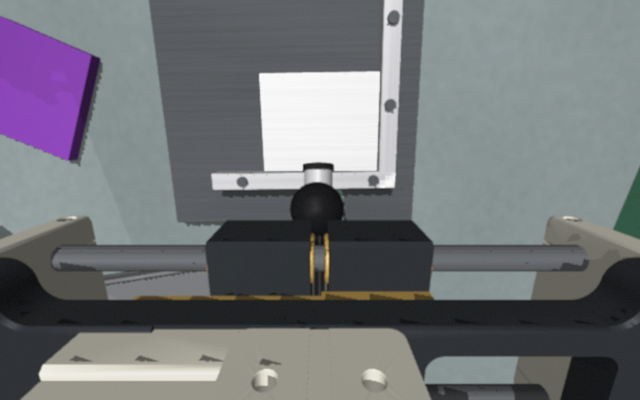

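View pics/nscene.png

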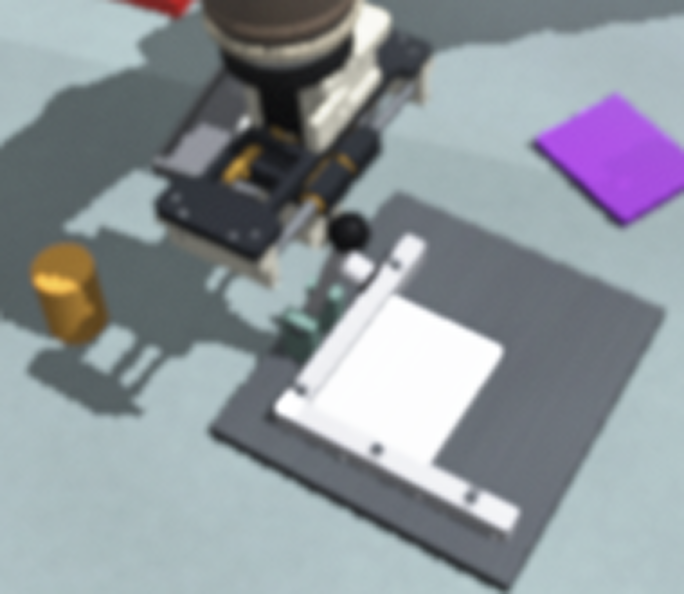

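Emit:
{"api": "move_arm", "payload": {"commands": [[[-0.2, 1.0, -0.2, 0], [-0.2, 1.0, -0.2, 0], [-0.2, 1.0, -0.2, 0], [-0.2, 1.0, -0.2, 0], [0, 0.2, 0, 0]]]}}

```text
t: 19.73
position: [0.6209, -0.0789, 0.1435]
tcp_rot: [-1.59, 0.037, -1.396]
wrist_force: [0.7, 0.4, -0.1]
gripper_width: 0.0002
```

Emit:
{"api": "move_arm", "payload": {"commands": [[[0.2, -1.5, 0, 0], [0.3, -2.5, 0.8, 0], [0.3, -2.5, 1, 0], [0.3, -2.5, 1, 0], [0, -2.5, 1, 0], [0, -1.5, 0, 0], [0, 0, 0, 0], [0, 0, 0, 0], [0, 0, 0, 0], [0, 0, 0, 0], [0, 0, 0, 0], [0, 0, 0, 0]]]}}

```text
t: 20.73
position: [0.631, -0.2106, 0.1815]
tcp_rot: [-1.593, 0.042, -1.389]
wrist_force: [0.8, -0.1, 0.4]
gripper_width: 0.0007
```

```bash
python3 look.py o wrist scene
```

```text
20.7333 [ 0.631  -0.2106  0.1815] [-1.593  0.042 -1.389] F [ 0.8 -0.1  0.4] fixframe [  16.7 -168. ] yaw rel 1.565
```

View pics/owrist_full.png

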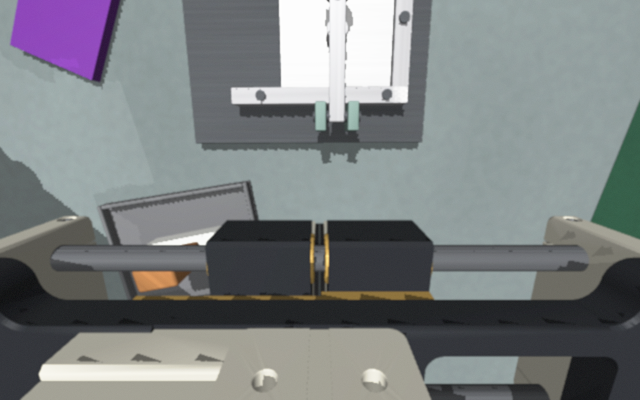

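View pics/oscene.png

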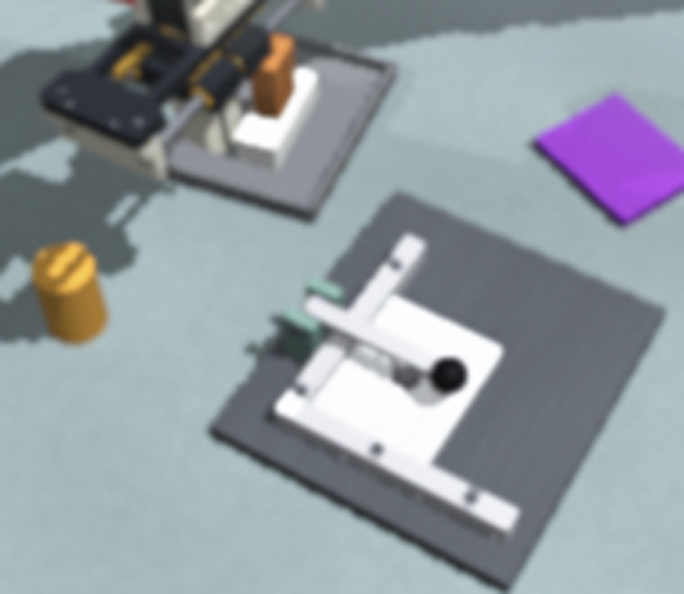

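Emit:
{"api": "move_arm", "payload": {"commands": [[[0, -0.5, 2, 0], [0, 0, 2, 0], [0, 0, 1, 0], [0, 0, 0, 0], [0, 0, 0, 0], [0, 0, 0, 0], [0, 0, 0, 0], [0, 0, 0, 0], [0, 0, 0, 0], [0, 0, 0, 0], [0, 0, 0, 0], [0, 0, 0, 0]]]}}

```text
t: 21.83
position: [0.6294, -0.2109, 0.2273]
tcp_rot: [-1.6, 0.046, -1.384]
wrist_force: [-0.1, -0.7, -0.6]
gripper_width: 0.0006
```

```bash
python3 look.py p wrist scene top; python3 - <<'E'
from h import *
a=cv2.imread("pics/pscene.png");b=cv2.imread("pics/oscene.png")
print("clamp-region diff o->p",cv2.absdiff(a,b)[230:590,280:680].mean())
im=cv2.imread("pics/pscene_full.png"); crop(im,265,190,365,290,5.8,"p2.png")
im0=cv2.imread("pics/scene0.png")
for n,(x0,y0,x1,y1) in dict(collet=(455,270,530,365),ind=(375,345,480,400),bar=(205,205,235,245)).items(): print(n,cv2.absdiff(im,im0)[y0:y1,x0:x1].mean())
E
```

```text
21.8333 [ 0.6294 -0.2109  0.2273] [-1.6    0.046 -1.384] F [-0.1 -0.7 -0.6] fixframe [  15.1 -168. ] yaw rel 1.57
clamp-region diff o->p 0.5703726851851851
collet 19.372350877192982
ind 4.690851370851371
bar 19.9975
```

View pics/p2.png

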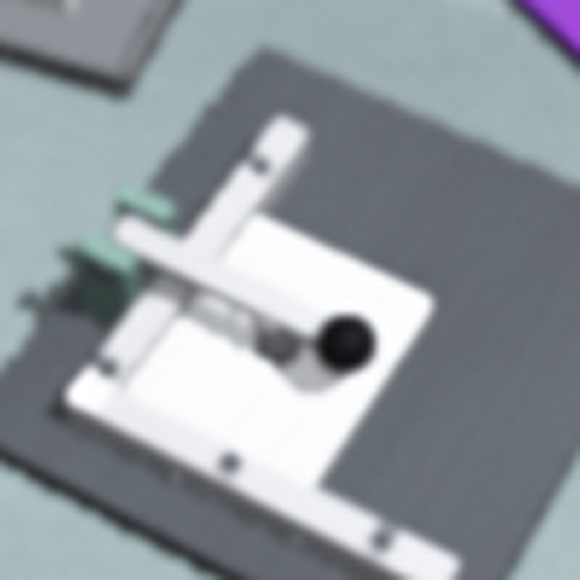

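View pics/ptop.png

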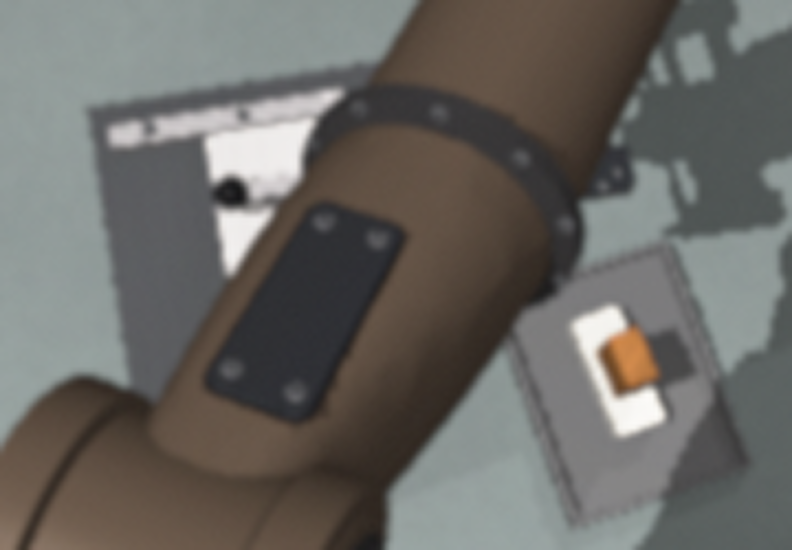

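```bash
python3 - <<'E'
from cell import bot, job_done
print(job_done())
E
```

```text
the job is handed in; nothing more can be done
None
```

I've handed the job in at about 22 s of the 72 s allowed, and all four steps look done. `job_done()` gives no verdict, so this rests on my own camera and force checks.

**What I did:** I lifted the white and wood pusher out of its tray and nudged the plate against the side fence, then the far fence. Wrist force rose to 11.5 N at the side fence and 6.5 N at the far fence. I stood the pusher back in its tray and released it. Then I folded the hold-down over with the closed fingertips and backed the arm clear.

**Last checks:**
- **Plate:** the wrist camera put its centre at about (29.6 to 31.8, -14.6 to -15.4) mm against a home of (30, -15).
- **Plate angle:** the wrist camera read -0.014 to -0.018 rad, inside the 0.03 limit. My rough corner picks in the scene picture disagreed with each other, giving about -0.03 from one edge and +0.02 from the other. I took that as picking noise and did not nudge again. These readings were taken before the hold-down was folded; I did not re-measure afterwards.
- **Pusher:** it looks upright and released near the middle of its tray.
- **Hold-down:** it lies over the plate and did not move between the last two pictures. I could not measure its foot force.
- **Bystanders:** they appear where they were. A simple picture difference flagged the collet block and the bar end. I put that down to the arm's shadow, since their outlines had not shifted.

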